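Touch off the drill block and set its pin

TASK

The aluminium drill block was only set down roughly on its plywood base board: take the steel setting pin from its wooden holder and find the block with it, holding the pin upright and pressing its shank lightly against it and keeping each touch for a moment, first to the long side that faces the robot near its right-hand end, then to the same side near its left-hand end, then to the middle of the left-hand end face (right and left as the robot sees them). Then set the pin in the block's hole, fully home with its shoulder on the block, and let go. Never press the pin hard on the block (it is only lightly held), and leave the other things on the table where they are.

Things in the scene. Friction and masses are not known exactly. Their poses are not given: they have to be found in the camera images.
- jig: plywood base board, 180 (x) x 250 (y) x 12 mm, fixed on the table, a screw head near each corner; origin at the centre of its underside, x away from the robot, y to the left as the robot sees it (turned up to 0.3 rad), z up. This measures the board only, not the aluminium block on it, which lies up to 10 mm off in x and y and up to 0.09 rad skewed, rigid, and stays put
- block_spot (a point): point on the board: the centre of its top, where the middle of the block's underside ought to be but is not exactly. Block: aluminium, 60 (x) x 140 (y) x 45 mm high, top 57 mm above the table; flat screw heads on it stand 2 mm proud. Touch 20 mm in from the ends of its long side, the pin's foot 15 to 20 mm below its top. A touch counts from 1 N held 0.2 s; over 20 N is too hard
- hole_spot (a point): point fixed to the board: where the mouth of the block's hole would be if the block lay true (it does not). The real hole: 13 mm in diameter, 42 mm deep, vertical, blind, slight chamfer; its centre is 36 mm from the block's long side facing the robot and 88 mm from its left (+y) end face (6 mm in +x, 18 mm in -y from the block's centre)
- pin: loose steel setting pin, 120 g, upright at the start; origin at the centre of its lower end, z up along the pin. Round shank 12 mm in diameter and 40 mm long from the lower end up (2 mm chamfer at its foot), then a square handle 22 x 22 mm (sides along the pin's x and y) from 40 to 74 mm above the origin, whose underside is the shoulder; a 2 mm disc on top
- holder: fixed wooden holder 70 x 70 x 36 mm high, origin at the centre of its underside; the pin stands in its central hole, 13 mm in diameter and 30 mm deep (its floor is 6 mm up)
- tin: bystander: open grey tin of screws, 66 mm across, 41 mm high, origin at the centre of its underside
- packing_block: bystander: pine packing block, 47 x 98 x 37 mm, origin at the centre of its underside
- masking_tape: bystander: roll of masking tape lying flat, 104 mm across, 25 mm high, origin at the centre of its underside
Mind the look-alikes: they are no part of the job. Several things have the shape of the pin; the one meant has the colours described above.

How it is judged:
On the way, in this order (a step that is already met when the one before it is completed fails the run):
1. the upright pin's shank touches the block's long side facing the robot, near its right-hand end (about 1 N or more for 0.2 s) (contact force between pin and jig above 0.8 N and angle between pin's own z axis and vertical below 0.25 rad and x of pin in the frame of jig between -0.062 and -0.018 m and y of pin in the frame of jig between -0.085 and -0.02 m and z of pin in the frame of jig between 0.022 and 0.054 m), for 0.2 s.
2. the same side is touched near its left-hand end (contact force between pin and jig above 0.8 N and angle between pin's own z axis and vertical below 0.25 rad and x of pin in the frame of jig between -0.062 and -0.018 m and y of pin in the frame of jig between 0.02 and 0.085 m and z of pin in the frame of jig between 0.022 and 0.054 m), for 0.2 s.
3. the left-hand end face is touched near its middle (contact force between pin and jig above 0.8 N and angle between pin's own z axis and vertical below 0.25 rad and x of pin in the frame of jig between -0.022 and 0.022 m and y of pin in the frame of jig between 0.055 and 0.1 m and z of pin in the frame of jig between 0.022 and 0.054 m), for 0.2 s.
At the end, for the whole second after the job is handed in: the pin stands in the block's hole, upright within 0.06 rad, its shoulder on the block to within 2.5 mm, at rest and released (x of pin in the frame of jig between -0.01 and 0.022 m and y of pin in the frame of jig between -0.034 and -0.002 m and z of pin in the frame of jig below 0.0195 m and angle between pin's own z axis and vertical below 0.06 rad and linear speed of pin below 0.01 m/s and contact force between the fingers and pin below 0.1 N); the robot touches nothing.
It fails at once if the pin presses on the block or board with more than 20 N (contact force between pin and jig above 20 N).
It fails at once if the tin of screws is moved more than 15 mm (distance of tin from where it was at the start of the episode above 0.015 m).
It fails at once if the pine packing block is moved more than 15 mm (distance of packing_block from where it was at the start of the episode above 0.015 m).
It fails at once if the masking tape roll is moved more than 15 mm (distance of masking_tape from where it was at the start of the episode above 0.015 m).
It also fails if it takes over 67 s, if anything falls off the work surface, if the arm or the gripper's body presses on something with over 40 N, if the wrist force passes 120 N, or if a joint passes its speed limit or range.

ROBOT

A 7-joint arm with a two-finger parallel gripper is mounted at the origin on a cart in front of the work surface, level with it; the furniture and walls round the work are solid. World frame = base frame: x ahead of the robot, y to its left, z up, the work surface at z = 0. Lengths are in m, angles in rad, forces in N, time in s.
With the tool pointing down it reaches from about 0.4 to 0.85 m from the base axis. Payload 6.9 kg.
Tool frame: the origin (TCP) lies between the finger pads; the fingertips stand 8 mm ahead of it and the grasp point (between the pads) lies 11 mm behind it; z points along the fingers, y is the line along which they close (so a half turn about z gives the same grasp; the last joint's range is limited). The gripper opens to 85 mm and grips with 20 to 120 N. Pads are 22 mm wide; open, the fingers measure 114 mm over their backs; the gripper's body (76 mm by 85 mm) begins 54 mm behind the grasp point. The pads swing forward as they close: fully open they stand 13 mm farther back than shut.
Start: joints at [0.105, 0.507, -0.238, 1.5, 0.126, 1.149, -0.155], TCP at [0.625, -0, 0.239] pointing down, gripper open.
Joint ranges: [-3.08, 3.08], [-0.24, 2.05], [-1.43, 1.35], [0, 2.5], [-1.52, 4.66], [0.17, 1.96], [-2.89, 2.89]. Speed limits (rad/s): [2.39, 2.39, 3.14, 3.14, 3.14, 3.14, 3.14].

INTERFACE

Orientations are given as a 3x3 rotation matrix whose columns are the frame's x, y, z axes.
In Python, from workcell import ctrl gives the robot as it stands.
- The arm moves only by the tool apply_moves, never from a script. Its argument "rows" is a list of rows, each a list of 3 entries, a list of its own where there are three numbers: the gripper's target within -1 to 1 (shut at 1, half-way at 0, fully open at -1), then the shift along the tool's x, y, z as a fraction of full scale, then the turn about the tool's z as a fraction of full scale. In form: [[fingers, [dx, dy, dz], yaw], ...]. A call has exactly 8 rows; each row is the pose to reach, as a shift and turn from the pose commanded when the call began, along the tool's axes at that moment; what a row does not reach only later rows make up. Full scale, the value 1, is 12 cm for a shift and 30 degrees for a turn. A row lasts 1/8 s, in which the tool goes at most 62.5 mm and 10.7 degrees, less where a joint would pass 70% of its speed; a pose out of reach is approached as far as the arm can. A call with a number of a shift or a turn outside -1 to 1 is refused whole. A call with a gripper value outside its range is refused whole. The fingers move at their own pace and stop on an object; the grip force is fixed at half the most. Time passes only in rows, so rows that repeat a pose let the fingers close, or fill a call up. It gives the time, the measured TCP pose, the force, the opening and the grip force at its end, in the units of the state.
- ctrl.get_state(): the state, without advancing time (a new reading comes with each control period).
- ctrl.snapshot(name): name is "scene" or "side" or "wrist"; returns the picture (480x640x3 uint8, blue, green, red); there is no depth.
- ctrl.camera_model(name): a dict with "mtx" (3x3 intrinsics, pixels), "k1" (the pictures are not rectified: a ray, as slopes to the right and down, at radius r is drawn at 1 + k1 r^2 times it, then the intrinsics apply), "T" (4x4, takes a point from camera to world coordinates); the wrist camera has in their place "hand_eye" (4x4, takes a point from camera to tool coordinates, whose origin is the TCP and whose axes are the flange's). Camera axes: x right, y down, z forward; pixel columns grow to the right and rows downward; lengths in m; the calibration is good to about 2 mm. A picture is of the moment at which its call begins: read the wrist's pose just before it. camera_model takes no time and is no camera call.
- ctrl.finish_job(): hands the job in; it is judged then, once.
The state is a dict: "t": time; "qpos": joint angles; "qvel": joint speeds; "tau": joint torques, N m; "eef_pos": TCP position; "orientation": TCP orientation; "ft_force": force on the tool from outside, world axes, zero at the start; "torque": the same for the moment, N m; "width": finger opening in m; "grip_force": force on a finger pad.
Only numpy, scipy, OpenCV 4.12 (cv2) and the standard library are available. Lean on these libraries where they do the work, as an engineer would, in place of code of your own. Each camera call takes 0.05 s, during which the arm holds its last target. There are 200 camera calls.

## Working session

There is one attempt and no reset: what is moved stays moved. The work goes in short steps, Python scripts to look and compute and a tool call to move; the robot and the scene stay as the last step left them, time stands still between calls to the robot, and variables do not carry over. Pictures are saved under pics/ and viewed, at most 10 in all, crops included, and the job is handed in when it is done.

Besides the shell and the picture viewer there is one more tool, called as name([rows], argument=value, ...), one row to a line, values as JSON. apply_moves: Moves the arm, as the interface text tells. Shift numbers are shares of 12 cm and turn numbers shares of 30 degrees, none past 1 either way. Its arguments: {"type":"object","properties":{"rows":{"type":"array","items":{"type":"array"}}},"required":["rows"]}

```bash
mkdir -p pics; ls; cat > h.py <<'E'
import numpy as np, cv2
from workcell import ctrl
def ray(cm,T,u,v):
    K=np.array(cm["mtx"]);k=cm["k1"]
    d=np.array([(u-K[0,2])/K[0,0],(v-K[1,2])/K[1,1]]);s=d.copy()
    for _ in range(20): s=d/(1+k*(s@s))
    T=np.array(T);return T[:3,3],T[:3,:3]@np.array([s[0],s[1],1.])
def onplane(cm,T,u,v,z):
    o,d=ray(cm,T,u,v);return o+d*(z-o[2])/d[2]
def tcp(st):
    T=np.eye(4);T[:3,:3]=np.array(st["orientation"]);T[:3,3]=st["eef_pos"];return T
def wT(cm,st): return tcp(st)@np.array(cm["hand_eye"])
def proj(cm,T,p):
    q=np.linalg.inv(np.array(T))@np.append(p,1);s=q[:2]/q[2];s=s*(1+cm["k1"]*(s@s));K=np.array(cm["mtx"]);return np.array([K[0,0]*s[0]+K[0,2],K[1,1]*s[1]+K[1,2]])
E
python3 - <<'E'
from h import *
st=ctrl.get_state();print(st["eef_pos"],st["orientation"],st["width"],st["t"])
for n in("scene","side","wrist"):
    im=ctrl.snapshot(n);cv2.imwrite(f"pics/{n}0.png",im);print(n,ctrl.camera_model(n))
E
```

```text
pics
[ 6.24516519e-01 -1.24009938e-04  2.38426554e-01] [[ 2.73544230e-05  9.99998418e-01 -1.77849680e-03]
 [ 9.99999996e-01 -2.75070289e-05 -8.57817175e-05]
 [-8.58305030e-05 -1.77849444e-03 -9.99998415e-01]] 0.08528002807343515 0.0
scene {'mtx': array([[594.20094438,   0.        , 319.2251149 ],
       [  0.        , 594.20094438, 234.96726469],
       [  0.        ,   0.        ,   1.        ]]), 'k1': -0.035986797462026314, 'T': array([[-0.85292412, -0.2248584 ,  0.47112541, -0.01863044],
       [-0.5219139 ,  0.3867295 , -0.76029348,  0.90465612],
       [-0.01123971, -0.89435955, -0.44720764,  0.65726812],
       [ 0.        ,  0.        ,  0.        ,  1.        ]])}
side {'mtx': array([[500.5910418 ,   0.        , 313.14114088],
       [  0.        , 500.5910418 , 237.88199906],
       [  0.        ,   0.        ,   1.        ]]), 'k1': 0.026037586935312124, 'T': array([[ 0.91097929, -0.26087829,  0.31946714,  0.2646426 ],
       [-0.41244734, -0.57991327,  0.70255803, -0.77246556],
       [ 0.0019811 , -0.77177919, -0.63588754,  0.6906378 ],
       [ 0.        ,  0.        ,  0.        ,  1.        ]])}
wrist {'mtx': array([[414.47072586,   0.        , 321.68050632],
       [  0.        , 414.47072586, 233.10176184],
       [  0.        ,   0.        ,   1.        ]]), 'k1': -0.054973440175947394, 'hand_eye': array([[-6.11529519e-04, -9.66284912e-01, -2.57474453e-01,
         6.47234209e-02],
       [ 9.99999173e-01, -2.99651753e-04, -1.25053201e-03,
         4.81207496e-04],
       [ 1.13121755e-03, -2.57475005e-01,  9.66284297e-01,
        -1.34428779e-01],
       [ 0.00000000e+00,  0.00000000e+00,  0.00000000e+00,
         1.00000000e+00]])}
```

View pics/scene0.png

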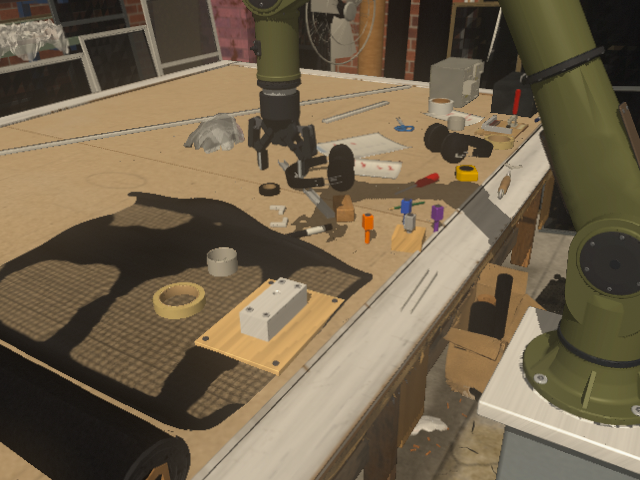

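View pics/wrist0.png

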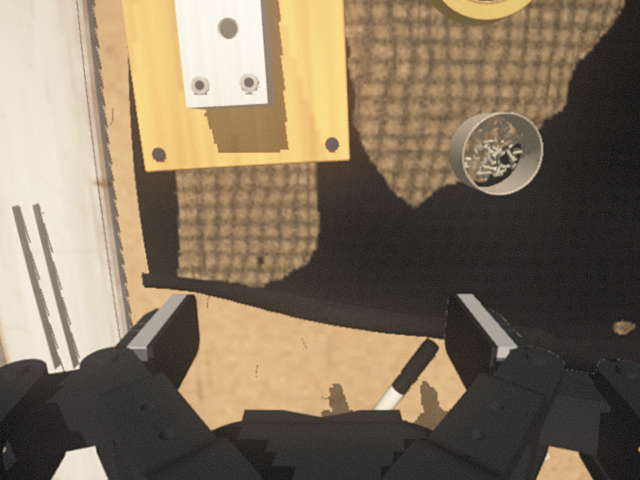

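View pics/side0.png

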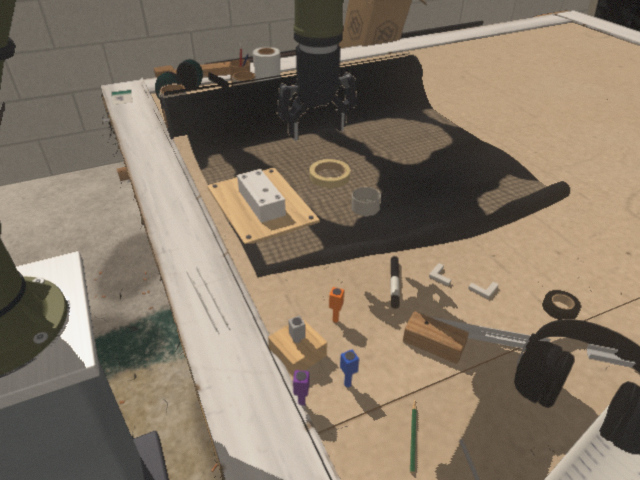

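The scene view shows the board with the block at about (273,310), and the holder with the grey pin at (409,222). Orange, blue and purple look-alikes stand near the holder. In the side view the pin top is at (296,321) and the board screws are near (212,187), (315,214) and (248,234).

```bash
python3 - <<'E'
from h import *
S=ctrl.camera_model("side");C=ctrl.camera_model("scene");W=ctrl.camera_model("wrist");st=ctrl.get_state()
def tri(a,b):
    o1,d1=ray(S,S["T"],*a);o2,d2=ray(C,C["T"],*b);A=np.c_[d1,-d2];x=np.linalg.lstsq(A,o2-o1,rcond=None)[0]
    return (o1+d1*x[0]).round(4),(o2+d2*x[1]).round(4)
print("pin tri",tri((296,321),(410,214)))
for n,uv in dict(pin=(296,321),orange=(337,291),blue=(349,355),purple=(302,375)).items(): print(n,onplane(S,S["T"],*uv,0.082 if n=="pin" else .076).round(3))
for uv in ((269,343),(300,366),(326,346),(296,319)): print("holder side top corner",onplane(S,S["T"],*uv,.036).round(3))
for uv in((212,187),(277,174),(315,214),(248,234)): print("screw",onplane(S,S["T"],*uv,.013).round(3))
T=wT(W,st)
for uv in((159,154),(332,145)): print("wscrew",onplane(W,T,*uv,.013).round(3))
for uv in((188,107),(268,103),(228,28),(200,85),(249,82)): print("wblock",onplane(W,T,*uv,.057).round(3))
for n,s in(("side",(230,260,400,420)),("scene",(350,190,460,260))):
    im=cv2.imread(f"pics/{n}0.png");x0,y0,x1,y1=s;k=4 if n=="side" else 6
    c=cv2.resize(im[y0:y1,x0:x1],None,fx=3.6,fy=3.6,interpolation=cv2.INTER_CUBIC);cv2.imwrite(f"pics/c_{n}.png",c)
E
```

```text
pin tri (array([ 0.4607, -0.2759,  0.0792]), array([ 0.4633, -0.2755,  0.0804]))
pin [ 0.46  -0.278  0.082]
orange [ 0.552 -0.24   0.076]
blue [ 0.508 -0.368  0.076]
purple [ 0.43  -0.371  0.076]
holder side top corner [ 0.416 -0.266  0.036]
holder side top corner [ 0.445 -0.328  0.036]
holder side top corner [ 0.498 -0.31   0.036]
holder side top corner [ 0.476 -0.237  0.036]
screw [0.462 0.253 0.013]
screw [0.626 0.244 0.013]
screw [0.644 0.052 0.013]
screw [0.483 0.046 0.013]
wscrew [0.484 0.04  0.013]
wscrew [0.633 0.047 0.013]
wblock [0.526 0.077 0.057]
wblock [0.585 0.079 0.057]
wblock [0.558 0.131 0.057]
wblock [0.536 0.092 0.057]
wblock [0.572 0.094 0.057]
```

View pics/c_side.png

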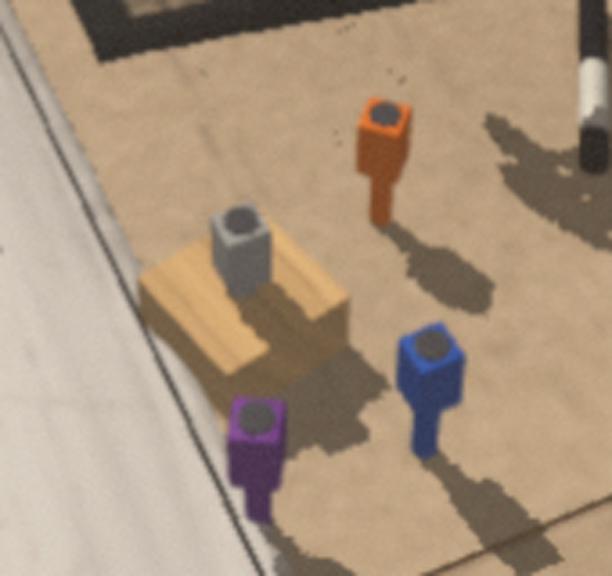

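The crop shows the grey pin in the holder and the look-alikes about 0.1 m away. The pin is at about (0.461, -0.277), so I'm moving towards it.

apply_moves([
  [-1,[-0.33,-0.2,0],0],
  [-1,[-0.66,-0.4,0.1],0],
  [-1,[-1,-0.6,0.2],0],
  [-1,[-1,-0.7,0.3],0],
  [-1,[-1,-0.7,0.3],0],
  [-1,[-1,-0.7,0.3],0],
  [-1,[-1,-0.7,0.3],0],
  [-1,[-1,-0.7,0.3],0],
])

```text
t: 1.15
eef_pos: [0.5416, -0.1195, 0.2035]
orientation: [[-0.001, 1.0, 0.001], [1.0, 0.001, 0.0], [0.0, 0.001, -1.0]]
ft_force: [-0.5, 0.1, -0.9]
width: 0.0857
grip_force: 0.0
```

apply_moves([
  [-1,[-0.33,-0.2,0],0],
  [-1,[-0.66,-0.4,0],0],
  [-1,[-1,-0.6,0],0],
  [-1,[-1,-0.66,0],0],
  [-1,[-1,-0.66,0],0],
  [-1,[-1,-0.66,0],0],
  [-1,[-1,-0.66,0],0],
  [-1,[-1,-0.66,0],0],
])

```text
t: 2.15
eef_pos: [0.4623, -0.2394, 0.2032]
orientation: [[-0.001, 1.0, 0.0], [1.0, 0.001, 0.0], [0.0, 0.0, -1.0]]
ft_force: [-0.2, 0.2, -0.2]
width: 0.0857
grip_force: 0.0
```

```bash
python3 - <<'E'
from h import *
W=ctrl.camera_model("wrist");st=ctrl.get_state();im=ctrl.snapshot("wrist");cv2.imwrite("pics/w1.png",im)
print(st["eef_pos"],st["t"],st["ft_force"],proj(W,wT(W,st),[.461,-.277,.08]))
np.save("T1.npy",wT(W,st))
E
```

```text
[ 0.46225203 -0.23937699  0.20323507] 2.15 [-0.22901232  0.24145439 -0.17145552] [319.52976851 282.10717795]
```

View pics/w1.png

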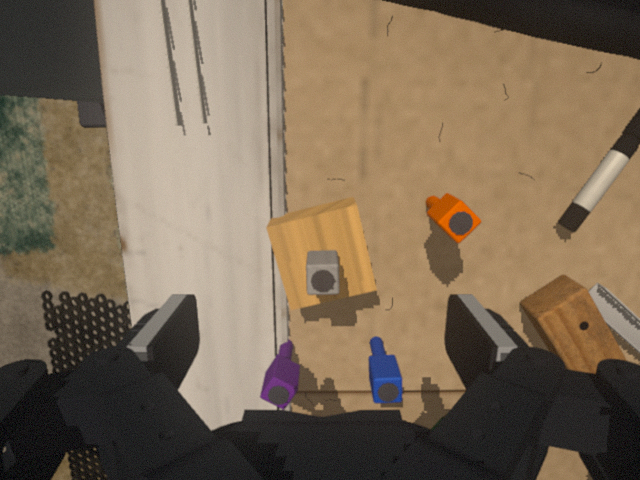

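The grey pin's disc is at (322,281), its handle nearly square to the tool.

```bash
python3 - <<'E'
from h import *
W=ctrl.camera_model("wrist");T=np.load("T1.npy");im=cv2.imread("pics/w1.png")
h=cv2.cvtColor(im,cv2.COLOR_BGR2HSV);roi=np.zeros((480,640),np.uint8);roi[240:305,295:350]=1
d=((h[...,2]<95)&(h[...,1]<70)&(roi>0)).astype(np.uint8)
b=((h[...,1]<45)&(roi>0)).astype(np.uint8)
for n,m in(("disc",d),("grey",b)):
    k,_,s,c=cv2.connectedComponentsWithStats(m);i=1+np.argmax(s[1:,4]);print(n,s[i],c[i],onplane(W,T,*c[i],.082))
    p=np.argwhere(_==i)[:,::-1].astype(np.float32);print(cv2.boxPoints(cv2.minAreaRect(p)).round(1).tolist())
for y in range(246,300,3):print(y,np.where(b[y])[0][[0,-1]] if b[y].any() else None,end=' ')
E
```

```text
disc [312 271  23  21 360] [322.62222222 280.84722222] [ 0.46305157 -0.27531499  0.082     ]
[[312.0, 271.0], [334.0, 271.0], [334.0, 291.0], [312.0, 291.0]]
grey [307 251  32  43 621] [321.11755233 272.34782609] [ 0.46205824 -0.26936281  0.082     ]
[[305.70001220703125, 251.89999389648438], [336.20001220703125, 250.1999969482422], [338.6000061035156, 292.6000061035156], [308.0, 294.29998779296875]]
246 None 249 None 252 [311 335] 255 [308 331] 258 [308 334] 261 [308 336] 264 [307 337] 267 [307 336] 270 [307 336] 273 [308 337] 276 [307 337] 279 [308 337] 282 [308 338] 285 [308 338] 288 [308 337] 291 [308 337] 294 None 297 None
```

apply_moves([
  [-1,[-0.15,0.0,0],0],
  [-1,[-0.3,0.006,0],0],
  [-1,[-0.3,0.006,0.2],0],
  [-1,[-0.3,0.006,0.5],0],
  [-1,[-0.3,0.006,0.8],0],
  [-1,[-0.3,0.006,0.9],0],
  [-1,[-0.3,0.006,0.9],0],
  [-1,[-0.3,0.006,0.9],0],
])

```text
t: 3.2
eef_pos: [0.4632, -0.2767, 0.0964]
orientation: [[0.0, 1.0, 0.002], [1.0, -0.0, -0.001], [-0.001, 0.002, -1.0]]
ft_force: [-0.2, 0.1, 0.2]
width: 0.0854
grip_force: 0.0
```

apply_moves([
  [-1,[0,0,0.15],0],
  [-1,[0,0,0.3],0],
  [-1,[0,0,0.3],0],
  [0.5,[0,0,0.3],0],
  [1,[0,0,0.3],0],
  [1,[0,0,0.3],0],
  [1,[0,0,0.3],0],
  [1,[0,0,0.3],0],
])

```text
t: 4.2
eef_pos: [0.4627, -0.2761, 0.0598]
orientation: [[0.0, 1.0, 0.001], [1.0, -0.0, -0.0], [-0.0, 0.001, -1.0]]
ft_force: [-1.1, 1.3, 6.1]
width: 0.0211
grip_force: 59.0
```

apply_moves([
  [1,[0,0,-0.2],0],
  [1,[0,0,-0.5],0],
  [1,[0,0,-0.9],0],
  [1,[0.3,0,-1],0],
  [1,[0.6,0,-1],0],
  [1,[0.9,0,-1],0],
  [1,[1,0,-1],0],
  [1,[1,0,-1],0],
])

```text
t: 5.2
eef_pos: [0.4625, -0.1558, 0.1793]
orientation: [[-0.001, 1.0, -0.0], [1.0, 0.001, -0.0], [-0.0, -0.0, -1.0]]
ft_force: [-0.2, -0.8, -1.5]
width: 0.0209
grip_force: 60.3
```

apply_moves([
  [1,[0.4,0,-0.1],0],
  [1,[0.8,0,-0.1],0],
  [1,[1,0,-0.1],0],
  [1,[1,0,-0.1],0],
  [1,[1,0,-0.1],0],
  [1,[1,0,-0.1],0],
  [1,[1,0,-0.1],0],
  [1,[1,0,-0.1],0],
])

```text
t: 6.2
eef_pos: [0.4625, -0.0365, 0.1912]
orientation: [[0.001, 1.0, -0.0], [1.0, -0.001, -0.0], [-0.0, -0.0, -1.0]]
ft_force: [-0.0, -0.1, -0.6]
width: 0.021
grip_force: 60.3
```

```bash
python3 - <<'E'
from h import *
W=ctrl.camera_model("wrist");st=ctrl.get_state();im=ctrl.snapshot("wrist");cv2.imwrite("pics/w2.png",im)
print(st["eef_pos"],st["t"],st["ft_force"],st["width"])
np.save("T2.npy",wT(W,st))
E
```

```text
[ 0.462509   -0.0365006   0.19124155] 6.2 [-0.02791242 -0.07225533 -0.6174    ] 0.02100442156415072
```

View pics/w2.png

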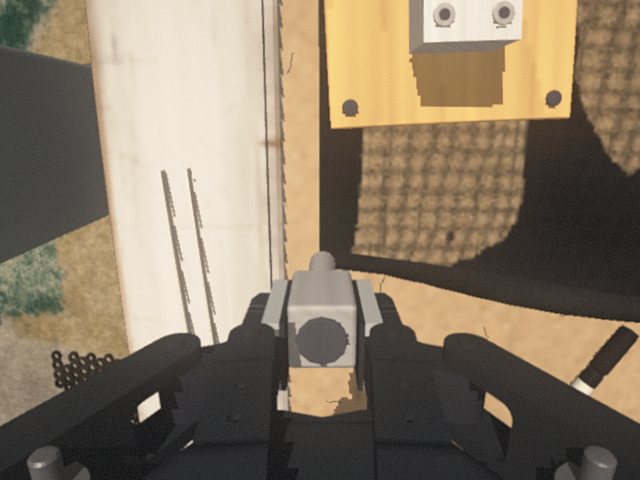

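The pin is held upright, with its shank at (321,260), and the block's right end is at (410–520,45). Next I go in front of the block's right end and take a picture of the block from above on the way.

apply_moves([
  [1,[0.4,0.1,0],0],
  [1,[0.8,0.2,0],0],
  [1,[1,0.27,0],0],
  [1,[1,0.27,0],0],
  [1,[1,0.27,0],0],
  [1,[1,0.27,0],0],
  [1,[1,0.27,0],0],
  [1,[1,0.27,0],0],
])

```text
t: 7.25
eef_pos: [0.4949, 0.0835, 0.1914]
orientation: [[0.001, 1.0, 0.0], [1.0, -0.001, -0.0], [-0.0, 0.0, -1.0]]
ft_force: [-0.4, 1.2, -1.4]
width: 0.021
grip_force: 60.3
```

```bash
python3 - <<'E'
from h import *
W=ctrl.camera_model("wrist");st=ctrl.get_state();im=ctrl.snapshot("wrist");cv2.imwrite("pics/w3.png",im)
print(st["eef_pos"],st["t"],st["ft_force"],st["width"])
np.save("T3.npy",wT(W,st))
E
```

```text
[0.49490564 0.0835097  0.19136685] 7.25 [-0.42377842  1.19816983 -1.42099651] 0.020976020572149576
```

View pics/w3.png

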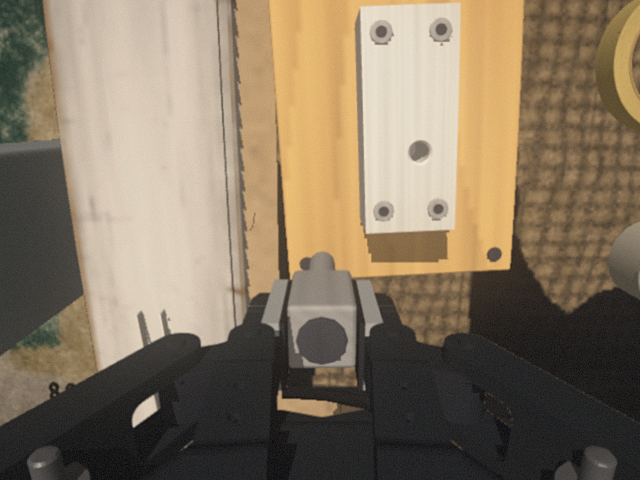

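The whole block top is in view: corners (362,7), (460,3), (455,229) and (366,234), hole at (420,151).

```bash
python3 - <<'E'
from h import *
W=ctrl.camera_model("wrist");T=np.load("T3.npy");im=cv2.imread("pics/w3.png")
h=cv2.cvtColor(im,cv2.COLOR_BGR2HSV)
m=((h[...,1]<40)&(h[...,2]>150)).astype(np.uint8);m[:,:340]=0;m[:,480:]=0;m[250:]=0
m=cv2.morphologyEx(m,cv2.MORPH_CLOSE,np.ones((3,3)))
c=max(cv2.findContours(m,0,2)[0],key=cv2.contourArea)
print(cv2.approxPolyDP(c,6,True)[:,0].tolist())
d=((h[...,2]<110)).astype(np.uint8);d[:138]=0;d[166:]=0;d[:,:404]=0;d[:,436:]=0
ys,xs=np.nonzero(d);print("hole px",xs.mean(),ys.mean(),len(xs),np.ptp(xs),np.ptp(ys))
print("hole",onplane(W,T,(xs.min()+xs.max())/2,(ys.min()+ys.max())/2,.057))
P=[onplane(W,T,*uv,.057)[:2] for uv in((362,7),(460,3),(455,229),(366,234))]
print(np.round(P,4),[np.linalg.norm(P[i]-P[i-1]).round(4) for i in range(4)],np.mean(P,0))
# long-side edges fit
pts={0:[],1:[]}
for y in range(20,220,4):
    x=np.where(m[y])[0]
    pts[0].append(onplane(W,T,x[0],y,.057)[:2]);pts[1].append(onplane(W,T,x[-1]+1,y,.057)[:2])
for k in pts:
    a=np.array(pts[k]);f=np.polyfit(a[:,1],a[:,0],1);r=a[:,0]-np.polyval(f,a[:,1]);g=abs(r)<.0015;f=np.polyfit(a[g,1],a[g,0],1);print("edge x=",f,"ang",-np.arctan(f[0]),g.sum())
S=[onplane(W,T,*uv,.013) for uv in((306,264),(494,254))];print(S)
E
```

```text
[[458, 4], [361, 7], [368, 232], [452, 228]]<stdin>:9: RuntimeWarning: Mean of empty slice.
  ret = ret.dtype.type(ret / rcount)
Traceback (most recent call last):
ValueError: zero-size array to reduction operation maximum which has no identity
```

```bash
cat > m3.py <<'E'
from h import *
W=ctrl.camera_model("wrist");T=np.load("T3.npy");im=cv2.imread("pics/w3.png")
g=cv2.cvtColor(im,cv2.COLOR_BGR2GRAY)
print("row90",g[90,350:372].tolist(),g[90,450:466].tolist());print("hole row",g[151,402:438].tolist());print("hole col",g[134:170,420].tolist())
d=(g<165).astype(np.uint8);d[:135]=0;d[168:]=0;d[:,:402]=0;d[:,438:]=0
ys,xs=np.nonzero(d);print("hole px",xs.min(),xs.max(),ys.min(),ys.max())
if len(xs):
  q=((xs.min()+xs.max())/2,(ys.min()+ys.max())/2);print("hole",onplane(W,T,*q,.057))
P=[onplane(W,T,*uv,.057)[:2] for uv in((362,7),(460,3),(455,229),(366,234))]
print(np.round(P,4).tolist(),[np.linalg.norm(P[i]-P[i-1]).round(4) for i in range(4)],np.mean(P,0))
S=[onplane(W,T,*uv,.013) for uv in((306,264),(494,254))];print(S)
E
python3 m3.py
```

```text
row90 [195, 195, 190, 195, 191, 190, 163, 130, 123, 128, 121, 129, 175, 226, 225, 221, 219, 219, 222, 222, 222, 221] [217, 219, 221, 217, 218, 219, 219, 217, 214, 202, 197, 196, 195, 195, 192, 193]
hole row [217, 216, 219, 220, 223, 208, 179, 150, 137, 132, 134, 137, 131, 122, 117, 112, 117, 111, 112, 114, 114, 115, 113, 115, 113, 116, 127, 157, 188, 198, 207, 219, 221, 221, 221, 216]
hole col [217, 221, 217, 220, 218, 215, 163, 128, 118, 116, 114, 116, 113, 118, 111, 111, 118, 112, 114, 114, 119, 114, 116, 123, 151, 184, 191, 189, 207, 229, 233, 225, 217, 218, 218, 218]
hole px 409 429 140 160
hole [0.55742848 0.13158467 0.057     ]
[[0.5192, 0.2158], [0.5778, 0.2187], [0.5848, 0.0794], [0.5248, 0.0759]] [np.float64(0.14), np.float64(0.0587), np.float64(0.1395), np.float64(0.0601)] [0.55167006 0.14744394]
[array([0.48244658, 0.03939724, 0.013     ]), array([0.63268861, 0.04742487, 0.013     ])]
```

apply_moves([
  [1,[0.1,0.1,0],0],
  [1,[0.1,0.1,0.2],0],
  [1,[0.1,0.1,0.5],0],
  [1,[0.1,0.1,0.7],0],
  [1,[0.1,0.1,0.8],0],
  [1,[0.1,0.1,0.82],0],
  [1,[0.1,0.1,0.82],0],
  [1,[0.1,0.1,0.82],0],
])

```text
t: 8.3
eef_pos: [0.5075, 0.0962, 0.0937]
orientation: [[0.0, 1.0, 0.002], [1.0, -0.0, 0.0], [0.0, 0.002, -1.0]]
ft_force: [-0.2, 0.5, -1.2]
width: 0.0208
grip_force: 60.3
```

apply_moves([
  [1,[0,0.01,0],0],
  [1,[0,0.02,0],0],
  [1,[0,0.03,0],0],
  [1,[0,0.04,0],0],
  [1,[0,0.045,0],0],
  [1,[0,0.05,0],0],
  [1,[0,0.05,0],0],
  [1,[0,0.05,0],0],
])

```text
t: 9.3
eef_pos: [0.5129, 0.096, 0.0929]
orientation: [[-0.0, 1.0, -0.0], [1.0, 0.0, -0.0], [-0.0, -0.0, -1.0]]
ft_force: [-0.1, -0.4, -0.7]
width: 0.0212
grip_force: 60.3
```

apply_moves([
  [1,[0,0.005,0],0],
  [1,[0,0.01,0],0],
  [1,[0,0.015,0],0],
  [1,[0,0.02,0],0],
  [1,[0,0.025,0],0],
  [1,[0,0.025,0],0],
  [1,[0,0.025,0],0],
  [1,[0,0.025,0],0],
])

```text
t: 10.3
eef_pos: [0.5159, 0.096, 0.0929]
orientation: [[-0.0, 1.0, 0.0], [1.0, 0.0, 0.0], [0.0, 0.0, -1.0]]
ft_force: [0.5, -0.2, -1.4]
width: 0.0211
grip_force: 60.3
```

apply_moves([
  [1,[0,0.003,0],0],
  [1,[0,0.006,0],0],
  [1,[0,0.009,0],0],
  [1,[0,0.012,0],0],
  [1,[0,0.012,0],0],
  [1,[0,0.012,0],0],
  [1,[0,0.012,0],0],
  [1,[0,0.012,0],0],
])

```text
t: 11.3
eef_pos: [0.5173, 0.096, 0.0929]
orientation: [[-0.0, 1.0, -0.0], [1.0, 0.0, -0.0], [-0.0, -0.0, -1.0]]
ft_force: [0.5, -0.5, -1.0]
width: 0.0212
grip_force: 60.3
```

apply_moves([
  [1,[0,0.003,0],0],
  [1,[0,0.006,0],0],
  [1,[0,0.009,0],0],
  [1,[0,0.01,0],0],
  [1,[0,0.01,0],0],
  [1,[0,0.01,0],0],
  [1,[0,0.01,0],0],
  [1,[0,0.01,0],0],
])

```text
t: 12.3
eef_pos: [0.5177, 0.096, 0.0927]
orientation: [[-0.0, 1.0, -0.002], [1.0, 0.0, -0.0], [-0.0, -0.002, -1.0]]
ft_force: [-5.1, 0.4, 1.7]
width: 0.0206
grip_force: 60.8
```

Contact at about 5 N, TCP (0.5177, 0.096). Backing off and going to the left-hand end.

apply_moves([
  [1,[0,-0.05,0],0],
  [1,[0,-0.11,0],0],
  [1,[0.2,-0.11,0],0],
  [1,[0.5,-0.11,0],0],
  [1,[0.8,-0.11,0],0],
  [1,[0.83,-0.11,0],0],
  [1,[0.83,-0.09,0],0],
  [1,[0.83,-0.09,0],0],
])

```text
t: 13.3
eef_pos: [0.5082, 0.1941, 0.0928]
orientation: [[0.002, 1.0, 0.0], [1.0, -0.002, -0.001], [-0.001, 0.0, -1.0]]
ft_force: [-0.9, -0.7, -1.6]
width: 0.0212
grip_force: 60.3
```

apply_moves([
  [1,[0,0.005,0],0],
  [1,[0,0.01,0],0],
  [1,[0,0.015,0],0],
  [1,[0,0.02,0],0],
  [1,[0,0.025,0],0],
  [1,[0,0.025,0],0],
  [1,[0,0.025,0],0],
  [1,[0,0.025,0],0],
])

```text
t: 14.3
eef_pos: [0.5108, 0.1956, 0.0929]
orientation: [[-0.0, 1.0, 0.0], [1.0, 0.0, 0.0], [0.0, 0.0, -1.0]]
ft_force: [0.2, -0.7, -0.8]
width: 0.0212
grip_force: 60.3
```

apply_moves([
  [1,[0,0.003,0],0],
  [1,[0,0.006,0],0],
  [1,[0,0.009,0],0],
  [1,[0,0.012,0],0],
  [1,[0,0.012,0],0],
  [1,[0,0.012,0],0],
  [1,[0,0.012,0],0],
  [1,[0,0.012,0],0],
])

```text
t: 15.3
eef_pos: [0.5122, 0.1956, 0.0929]
orientation: [[-0.0, 1.0, 0.0], [1.0, 0.0, 0.0], [0.0, 0.0, -1.0]]
ft_force: [0.1, -0.5, -1.4]
width: 0.0212
grip_force: 60.3
```

apply_moves([
  [1,[0,0.003,0],0],
  [1,[0,0.006,0],0],
  [1,[0,0.009,0],0],
  [1,[0,0.01,0],0],
  [1,[0,0.01,0],0],
  [1,[0,0.01,0],0],
  [1,[0,0.01,0],0],
  [1,[0,0.01,0],0],
])

```text
t: 16.3
eef_pos: [0.513, 0.1956, 0.0928]
orientation: [[-0.0, 1.0, -0.001], [1.0, 0.0, -0.0], [-0.0, -0.001, -1.0]]
ft_force: [-3.4, -0.2, 1.1]
width: 0.0208
grip_force: 60.6
```

Contact at 3.4 N, TCP (0.513, 0.1956), which gives a skew of 0.047 rad, as the image showed. Next is the left end face.

apply_moves([
  [1,[0,-0.06,0],0],
  [1,[0.1,-0.1,0],0],
  [1,[0.3,-0.1,0],0],
  [1,[0.42,-0.1,0],0],
  [1,[0.42,0.1,0],0],
  [1,[0.42,0.29,0],0],
  [1,[0.38,0.29,0],0],
  [1,[0.34,0.29,0],0],
])

```text
t: 17.3
eef_pos: [0.5473, 0.2362, 0.0926]
orientation: [[-0.0, 1.0, -0.001], [1.0, 0.0, -0.0], [-0.0, -0.001, -1.0]]
ft_force: [0.1, -0.4, -1.3]
width: 0.0209
grip_force: 60.3
```

apply_moves([
  [1,[-0.01,0,0],0],
  [1,[-0.02,0,0],0],
  [1,[-0.03,0,0],0],
  [1,[-0.04,0,0],0],
  [1,[-0.05,0,0],0],
  [1,[-0.06,0,0],0],
  [1,[-0.065,0,0],0],
  [1,[-0.065,0,0],0],
])

```text
t: 18.3
eef_pos: [0.5482, 0.2285, 0.0929]
orientation: [[0.0, 1.0, -0.0], [1.0, -0.0, 0.0], [0.0, -0.0, -1.0]]
ft_force: [0.1, -0.3, -1.8]
width: 0.0211
grip_force: 60.3
```

apply_moves([
  [1,[-0.005,0,0],0],
  [1,[-0.01,0,0],0],
  [1,[-0.015,0,0],0],
  [1,[-0.02,0,0],0],
  [1,[-0.02,0,0],0],
  [1,[-0.02,0,0],0],
  [1,[-0.02,0,0],0],
  [1,[-0.02,0,0],0],
])

```text
t: 19.3
eef_pos: [0.5482, 0.2262, 0.0929]
orientation: [[-0.0, 1.0, -0.0], [1.0, 0.0, 0.0], [0.0, -0.0, -1.0]]
ft_force: [-0.2, -0.4, -1.3]
width: 0.0209
grip_force: 60.3
```

apply_moves([
  [1,[-0.003,0,0],0],
  [1,[-0.006,0,0],0],
  [1,[-0.009,0,0],0],
  [1,[-0.012,0,0],0],
  [1,[-0.012,0,0],0],
  [1,[-0.012,0,0],0],
  [1,[-0.012,0,0],0],
  [1,[-0.012,0,0],0],
])

```text
t: 20.3
eef_pos: [0.5482, 0.2247, 0.0929]
orientation: [[0.0, 1.0, 0.0], [1.0, -0.0, 0.0], [0.0, 0.0, -1.0]]
ft_force: [-0.1, 0.1, -1.8]
width: 0.0211
grip_force: 60.3
```

apply_moves([
  [1,[-0.003,0,0],0],
  [1,[-0.006,0,0],0],
  [1,[-0.009,0,0],0],
  [1,[-0.012,0,0],0],
  [1,[-0.012,0,0],0],
  [1,[-0.012,0,0],0],
  [1,[-0.012,0,0],0],
  [1,[-0.012,0,0],0],
])

```text
t: 21.3
eef_pos: [0.5482, 0.2233, 0.0929]
orientation: [[-0.0, 1.0, -0.0], [1.0, 0.0, -0.0], [-0.0, -0.0, -1.0]]
ft_force: [0.1, -0.1, -0.8]
width: 0.0211
grip_force: 60.3
```

apply_moves([
  [1,[-0.003,0,0],0],
  [1,[-0.006,0,0],0],
  [1,[-0.009,0,0],0],
  [1,[-0.01,0,0],0],
  [1,[-0.01,0,0],0],
  [1,[-0.01,0,0],0],
  [1,[-0.01,0,0],0],
  [1,[-0.01,0,0],0],
])

```text
t: 22.3
eef_pos: [0.5482, 0.2228, 0.093]
orientation: [[-0.0, 1.0, 0.0], [1.0, 0.0, 0.001], [0.001, 0.0, -1.0]]
ft_force: [0.6, 5.5, -2.3]
width: 0.0208
grip_force: 60.2
```

The three touches put the hole centre, in TCP terms, at (0.5580, 0.1293). The image agrees to within about 2 mm. Lifting and moving over the hole.

apply_moves([
  [1,[0.06,0,0],0],
  [1,[0.06,0,-0.2],0],
  [1,[0.06,0.08,-0.4],0],
  [1,[-0.3,0.08,-0.4],0],
  [1,[-0.6,0.08,-0.4],0],
  [1,[-0.772,0.081,-0.4],0],
  [1,[-0.772,0.081,-0.4],0],
  [1,[-0.772,0.081,-0.4],0],
])

```text
t: 23.3
eef_pos: [0.5579, 0.1311, 0.1409]
orientation: [[-0.001, 1.0, 0.0], [1.0, 0.001, 0.001], [0.001, 0.0, -1.0]]
ft_force: [-0.0, -0.3, -0.4]
width: 0.0207
grip_force: 60.3
```

apply_moves([
  [1,[0,0,0],0],
  [1,[0,0,0.02],0],
  [1,[0,0,0.04],0],
  [1,[0,0,0.06],0],
  [1,[0,0,0.08],0],
  [1,[0,0,0.1],0],
  [1,[0,0,0.12],0],
  [1,[0,0,0.12],0],
])

```text
t: 24.3
eef_pos: [0.5578, 0.1294, 0.1263]
orientation: [[0.0, 1.0, -0.0], [1.0, -0.0, -0.0], [-0.0, -0.0, -1.0]]
ft_force: [-0.5, -0.1, -0.7]
width: 0.0206
grip_force: 60.3
```

```bash
python3 - <<'E'
from h import *
st=ctrl.get_state();print(st["eef_pos"],st["t"],st["ft_force"],st["width"])
im=ctrl.snapshot("wrist");cv2.imwrite("pics/w4.png",im)
W=ctrl.camera_model("wrist");print("hole px",proj(W,wT(W,st),[.558,.1293,.057]))
E
```

```text
[0.55780706 0.12939542 0.1262543 ] 24.3 [-0.50020349 -0.07429383 -0.67671146] 0.020629050922286164
hole px [321.69730582 252.87342318]
```

View pics/w4.png

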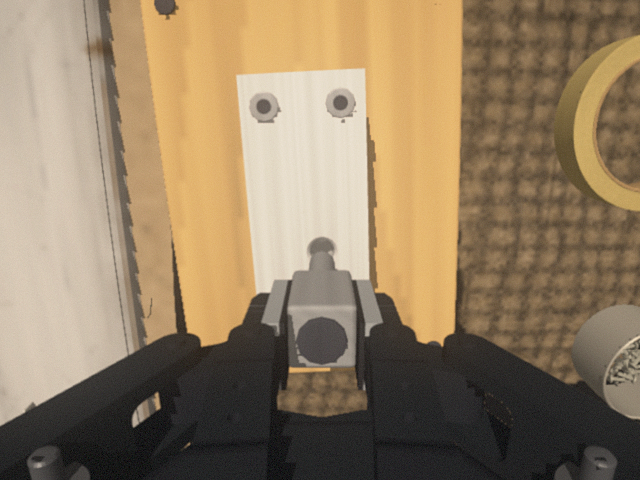

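The hole is at about (320,247), directly behind the pin's foot and in line with it. Lowering the pin with care.

apply_moves([
  [1,[0,0,0.03],0],
  [1,[0,0,0.06],0],
  [1,[0,0,0.09],0],
  [1,[0,0,0.11],0],
  [1,[0,0,0.12],0],
  [1,[0,0,0.13],0],
  [1,[0,0,0.135],0],
  [1,[0,0,0.135],0],
])

```text
t: 25.35
eef_pos: [0.5579, 0.1295, 0.1103]
orientation: [[-0.0, 1.0, -0.0], [1.0, 0.0, -0.0], [-0.0, -0.0, -1.0]]
ft_force: [-0.1, 0.2, -1.4]
width: 0.021
grip_force: 60.3
```

apply_moves([
  [1,[0,0,0.003],0],
  [1,[0,0,0.006],0],
  [1,[0,0,0.009],0],
  [1,[0,0,0.012],0],
  [1,[0,0,0.015],0],
  [1,[0,0,0.015],0],
  [1,[0,0,0.015],0],
  [1,[0,0,0.015],0],
])

```text
t: 26.35
eef_pos: [0.5579, 0.1294, 0.1085]
orientation: [[0.0, 1.0, 0.0], [1.0, -0.0, 0.0], [0.0, 0.0, -1.0]]
ft_force: [0.7, -0.8, -1.0]
width: 0.0208
grip_force: 60.3
```

apply_moves([
  [1,[0,0,0.004],0],
  [1,[0,0,0.008],0],
  [1,[0,0,0.012],0],
  [1,[0,0,0.016],0],
  [1,[0,0,0.02],0],
  [1,[0,0,0.02],0],
  [1,[0,0,0.02],0],
  [1,[0,0,0.02],0],
])

```text
t: 27.35
eef_pos: [0.5579, 0.1295, 0.1061]
orientation: [[-0.0, 1.0, -0.0], [1.0, 0.0, 0.0], [0.0, -0.0, -1.0]]
ft_force: [-0.3, -0.9, -0.2]
width: 0.0208
grip_force: 60.3
```

apply_moves([
  [1,[0,0,0.004],0],
  [1,[0,0,0.008],0],
  [1,[0,0,0.012],0],
  [1,[0,0,0.016],0],
  [1,[0,0,0.02],0],
  [1,[0,0,0.02],0],
  [1,[0,0,0.02],0],
  [1,[0,0,0.02],0],
])

```text
t: 28.35
eef_pos: [0.5579, 0.1295, 0.1037]
orientation: [[-0.0, 1.0, 0.0], [1.0, 0.0, 0.0], [0.0, 0.0, -1.0]]
ft_force: [-0.7, 0.1, -0.9]
width: 0.021
grip_force: 60.3
```

apply_moves([
  [1,[0,0,0.01],0],
  [1,[0,0,0.02],0],
  [1,[0,0,0.03],0],
  [1,[0,0,0.04],0],
  [1,[0,0,0.05],0],
  [1,[0,0,0.06],0],
  [1,[0,0,0.07],0],
  [1,[0,0,0.07],0],
])

```text
t: 29.35
eef_pos: [0.5578, 0.1294, 0.0952]
orientation: [[0.0, 1.0, -0.0], [1.0, -0.0, -0.0], [-0.0, -0.0, -1.0]]
ft_force: [-0.7, 0.7, -0.6]
width: 0.0209
grip_force: 60.3
```

apply_moves([
  [1,[0,0,0.02],0],
  [1,[0,0,0.04],0],
  [1,[0,0,0.06],0],
  [1,[0,0,0.08],0],
  [1,[0,0,0.1],0],
  [1,[0,0,0.12],0],
  [1,[0,0,0.13],0],
  [1,[0,0,0.13],0],
])

```text
t: 30.35
eef_pos: [0.5579, 0.1295, 0.0796]
orientation: [[-0.0, 1.0, -0.0], [1.0, 0.0, -0.0], [-0.0, -0.0, -1.0]]
ft_force: [0.3, 0.3, -0.8]
width: 0.0207
grip_force: 60.3
```

apply_moves([
  [1,[0,0,0.01],0],
  [1,[0,0,0.02],0],
  [1,[0,0,0.03],0],
  [1,[0,0,0.04],0],
  [1,[0,0,0.05],0],
  [1,[0,0,0.055],0],
  [1,[0,0,0.055],0],
  [1,[0,0,0.055],0],
])

```text
t: 31.35
eef_pos: [0.5579, 0.1295, 0.0731]
orientation: [[-0.0, 1.0, 0.0], [1.0, 0.0, 0.0], [0.0, 0.0, -1.0]]
ft_force: [0.9, 0.2, -1.6]
width: 0.0208
grip_force: 60.3
```

apply_moves([
  [1,[0,0,0.003],0],
  [1,[0,0,0.006],0],
  [1,[0,0,0.009],0],
  [1,[0,0,0.012],0],
  [1,[0,0,0.012],0],
  [1,[0,0,0.012],0],
  [1,[0,0,0.012],0],
  [1,[0,0,0.012],0],
])

```text
t: 32.35
eef_pos: [0.5579, 0.1294, 0.0716]
orientation: [[0.0, 1.0, -0.0], [1.0, -0.0, 0.0], [0.0, -0.0, -1.0]]
ft_force: [0.8, 0.5, -1.5]
width: 0.0211
grip_force: 60.3
```

apply_moves([
  [1,[0,0,0.002],0],
  [1,[0,0,0.004],0],
  [1,[0,0,0.006],0],
  [1,[0,0,0.007],0],
  [1,[0,0,0.007],0],
  [1,[0,0,0.007],0],
  [1,[0,0,0.007],0],
  [1,[0,0,0.007],0],
])

```text
t: 33.35
eef_pos: [0.5579, 0.1295, 0.0709]
orientation: [[-0.0, 1.0, -0.0], [1.0, 0.0, 0.0], [0.0, -0.0, -1.0]]
ft_force: [-0.6, -0.9, 2.7]
width: 0.0212
grip_force: 60.6
```

The shoulder is on the block, with about 3–4 N upward. Releasing.

apply_moves([
  [0.5,[0,0,0],0],
  [0,[0,0,0],0],
  [-0.5,[0,0,0],0],
  [-1,[0,0,0],0],
  [-1,[0,0,0],0],
  [-1,[0,0,0],0],
  [-1,[0,0,-0.1],0],
  [-1,[0,0,-0.2],0],
])

```text
t: 34.35
eef_pos: [0.558, 0.1295, 0.0958]
orientation: [[-0.0, 1.0, 0.0], [1.0, 0.0, 0.0], [0.0, 0.0, -1.0]]
ft_force: [-0.1, 0.2, -0.6]
width: 0.0856
grip_force: 0.0
```

apply_moves([
  [-1,[0,0,-0.2],0],
  [-1,[0,0,-0.4],0],
  [-1,[0,0,-0.7],0],
  [-1,[0,0,-1],0],
  [-1,[0,0,-1],0],
  [-1,[0,0,-1],0],
  [-1,[0,0,-1],0],
  [-1,[0,0,-1],0],
])

```text
t: 35.35
eef_pos: [0.5575, 0.1294, 0.214]
orientation: [[-0.0, 1.0, -0.002], [1.0, 0.0, -0.0], [-0.0, -0.002, -1.0]]
ft_force: [1.0, -1.0, -0.1]
width: 0.0858
grip_force: 0.0
```

```bash
python3 - <<'E'
from h import *
st=ctrl.get_state();print(st["eef_pos"],st["t"],st["ft_force"],st["width"])
a=ctrl.snapshot("wrist");b=ctrl.snapshot("side")
S=ctrl.camera_model("side");print(proj(S,S["T"],[.558,.1293,.093]))
b=cv2.resize(b[120:270,180:340],None,fx=3,fy=3);a=cv2.resize(a[60:,100:540],None,fx=.7,fy=.7)
o=np.zeros((450,800,3),np.uint8);o[:b.shape[0],:480]=b;o[:a.shape[0],480:480+a.shape[1]]=a[:, :320];cv2.imwrite("pics/end.png",o)
E
```

```text
[0.55752112 0.12936178 0.21400907] 35.35 [ 0.99699205 -1.04134593 -0.14424035] 0.08581696805658764
[265.24692984 175.3489941 ]
```

View pics/end.png

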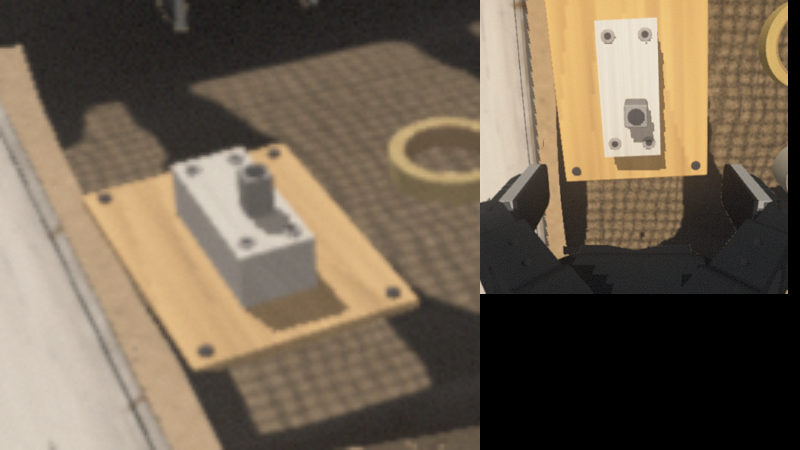

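The picture shows the pin upright in the hole with its shoulder down on the block, its top at (255,170) in the crop, where it should be. The gripper is clear.

```bash
python3 -c "
from workcell import ctrl
print(ctrl.finish_job())"
```

```text
the job is handed in; nothing more can be done
None
```

The pin made the three touches in order (about 5, 3 and 5.5 N), now stands in the block's hole with its shoulder down and the gripper clear, and the job was handed in at about 35 s; the hand-in returned no verdict.

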